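# Find the gauge case that rattles

### The job

One of the three sealed gauge cases has a ball that has come loose in its packing. Going from left to right (as the robot sees them), lift each case and give it a brisk shake there and back in the air, setting the ones you are done with back down upright where they stood; then hold the one that rattles steady over the middle of the aluminium repacking tray with its lid up, about 15 cm above the bench. Finish still holding it there, with the other two cases standing in their places, and leave the jaw model and the pot alone.

Things in the scene. Friction and masses are not known exactly. Their poses are not given: they have to be found in the camera images.
- case_1_center (a point): centre, half-way up (25 mm above the underside), of the left one of three look-alike sealed grey plastic cases standing lid up in a row across the bench (largest y). Box 90 mm along its x, 66 mm along its y (grip across this), 50 mm high (z up). The lid stays shut. About 0.40 kg full.
- ball_1_center (a point): centre of the 32 mm, 0.25 kg steel-grey ball in the left case, seen only through a clear 22 mm square in the lid. Every ball starts at its case's centre. In two cases foam holds it (moves under 2.5 mm); in one, drawn anew each time, it is loose: once shaken it knocks on the walls and stays 9 to 14 mm off centre, as the floor falls away outward. Outside and weight tell nothing.
- case_1: the left case; origin at the centre of its underside, axes as for its centre. Shake: underside 45 mm or more over the bench, swing it there and back at a peak of 0.25 m/s or more (or rock it at 1.5 rad/s or more), with a stop or reversal between two swings. Held still and level by its middle, a case with its ball off centre pulls sideways on the wrist by about 0.03 N m.
- case_2_center (a point): centre, half-way up (25 mm above the underside), of the middle one of three look-alike sealed grey plastic cases standing lid up in a row across the bench (middle y). Box 90 mm along its x, 66 mm along its y (grip across this), 50 mm high (z up). The lid stays shut. About 0.40 kg full.
- ball_2_center (a point): centre of the 32 mm, 0.25 kg steel-grey ball in the middle case, seen only through a clear 22 mm square in the lid. Every ball starts at its case's centre. In two cases foam holds it (moves under 2.5 mm); in one, drawn anew each time, it is loose: once shaken it knocks on the walls and stays 9 to 14 mm off centre, as the floor falls away outward. Outside and weight tell nothing.
- case_2: the middle case; origin at the centre of its underside, axes as for its centre. Shake: underside 45 mm or more over the bench, swing it there and back at a peak of 0.25 m/s or more (or rock it at 1.5 rad/s or more), with a stop or reversal between two swings. Held still and level by its middle, a case with its ball off centre pulls sideways on the wrist by about 0.03 N m.
- case_3_center (a point): centre, half-way up (25 mm above the underside), of the right one of three look-alike sealed grey plastic cases standing lid up in a row across the bench (smallest y). Box 90 mm along its x, 66 mm along its y (grip across this), 50 mm high (z up). The lid stays shut. About 0.40 kg full.
- ball_3_center (a point): centre of the 32 mm, 0.25 kg steel-grey ball in the right case, seen only through a clear 22 mm square in the lid. Every ball starts at its case's centre. In two cases foam holds it (moves under 2.5 mm); in one, drawn anew each time, it is loose: once shaken it knocks on the walls and stays 9 to 14 mm off centre, as the floor falls away outward. Outside and weight tell nothing.
- case_3: the right case; origin at the centre of its underside, axes as for its centre. Shake: underside 45 mm or more over the bench, swing it there and back at a peak of 0.25 m/s or more (or rock it at 1.5 rad/s or more), with a stop or reversal between two swings. Held still and level by its middle, a case with its ball off centre pulls sideways on the wrist by about 0.03 N m.
- tray_center (a point): middle of the floor (4 mm above the bench) of a shallow open aluminium tray with a dark liner, 130 mm along its x, 170 mm along its y, rim 16 mm high, fixed to the bench beyond the row of cases
- tray: the same tray; origin at the centre of its underside
- jaw: white plaster jaw model, 75 x 67 x 32 mm, loose bystander; origin at the centre of its underside
- pot: white round pot with a ribbed lid, 41 mm across, 25 mm high, loose bystander; origin at the centre of its underside

How it is judged (in metres and radians):
On the way, in this order (a step that is already met when the one before it is completed fails the run):
1. the left case, lifted clear of the bench, is swung briskly (height (world z) of case_1_center above 0.065 m and (linear speed of case_1 above 0.18 m/s or angular speed of case_1 above 1.2 rad/s)).
2. still in the air, the left case stops or turns back (height (world z) of case_1_center above 0.065 m and linear speed of case_1 below 0.09 m/s and angular speed of case_1 below 0.9 rad/s).
3. still in the air, the left case is swung briskly again (all of step 1).
4. the middle case, lifted clear of the bench, is swung briskly (height (world z) of case_2_center above 0.065 m and (linear speed of case_2 above 0.18 m/s or angular speed of case_2 above 1.2 rad/s)).
5. still in the air, the middle case stops or turns back (height (world z) of case_2_center above 0.065 m and linear speed of case_2 below 0.09 m/s and angular speed of case_2 below 0.9 rad/s).
6. still in the air, the middle case is swung briskly again (all of step 4).
7. the right case, lifted clear of the bench, is swung briskly (height (world z) of case_3_center above 0.065 m and (linear speed of case_3 above 0.18 m/s or angular speed of case_3 above 1.2 rad/s)).
8. still in the air, the right case stops or turns back (height (world z) of case_3_center above 0.065 m and linear speed of case_3 below 0.09 m/s and angular speed of case_3 below 0.9 rad/s).
9. still in the air, the right case is swung briskly again (all of step 7).
At the end, for the whole second after the job is handed in: The case with the loose ball (over 6 mm off its centre) is held still in the fingers, centre within 50 mm of the tray middle, 90 to 250 mm over the bench, lid up within 0.25 rad, not touching the tray; the other two stand upright, released, within 60 mm of their starts (((distance between ball_1_center and case_1_center between 0.006 and 0.03 m and horizontal distance between case_1_center and tray_center below 0.05 m and height (world z) of case_1_center between 0.09 and 0.25 m and angle between case_1_center's own z axis and vertical below 0.25 rad and contact force between the fingers and case_1 above 2 N and linear speed of case_1 below 0.04 m/s and contact force between case_1 and tray below 0.1 N and height (world z) of each of case_2_center, case_3_center below 0.03 m and angle between each of case_2_center, case_3_center's own z axis and vertical below 0.1 rad and distance of each of case_2_center, case_3_center from where it was at the start of the episode below 0.06 m and linear speed of each of case_2, case_3 below 0.03 m/s and contact force between the fingers and case_2 below 0.2 N and contact force between the fingers and case_3 below 0.2 N) or (distance between ball_2_center and case_2_center between 0.006 and 0.03 m and horizontal distance between case_2_center and tray_center below 0.05 m and height (world z) of case_2_center between 0.09 and 0.25 m and angle between case_2_center's own z axis and vertical below 0.25 rad and contact force between the fingers and case_2 above 2 N and linear speed of case_2 below 0.04 m/s and contact force between case_2 and tray below 0.1 N and height (world z) of each of case_1_center, case_3_center below 0.03 m and angle between each of case_1_center, case_3_center's own z axis and vertical below 0.1 rad and distance of each of case_1_center, case_3_center from where it was at the start of the episode below 0.06 m and linear speed of each of case_1, case_3 below 0.03 m/s and contact force between the fingers and case_1 below 0.2 N and contact force between the fingers and case_3 below 0.2 N) or (distance between ball_3_center and case_3_center between 0.006 and 0.03 m and horizontal distance between case_3_center and tray_center below 0.05 m and height (world z) of case_3_center between 0.09 and 0.25 m and angle between case_3_center's own z axis and vertical below 0.25 rad and contact force between the fingers and case_3 above 2 N and linear speed of case_3 below 0.04 m/s and contact force between case_3 and tray below 0.1 N and height (world z) of each of case_1_center, case_2_center below 0.03 m and angle between each of case_1_center, case_2_center's own z axis and vertical below 0.1 rad and distance of each of case_1_center, case_2_center from where it was at the start of the episode below 0.06 m and linear speed of each of case_1, case_2 below 0.03 m/s and contact force between the fingers and case_1 below 0.2 N and contact force between the fingers and case_2 below 0.2 N))); the arm keeps its last pose, push and grip.
It fails at once if the jaw model is pushed away (over 25 mm) (distance of jaw from where it was at the start of the episode above 0.025 m).
It fails at once if the pot is pushed away (over 25 mm) (distance of pot from where it was at the start of the episode above 0.025 m).
It also fails if it takes over 67 s, if anything falls off the work surface, if the arm or the gripper's body presses on something with over 40 N, if the wrist force passes 120 N, or if a joint passes its speed limit or range.

### The arm

A 6-joint arm with a two-finger parallel gripper is mounted at the origin on a cart in front of the work surface, level with it; the furniture and walls round the work are solid. World frame = base frame: x ahead of the robot, y to its left, z up, the work surface at z = 0. Lengths are in mm, angles in rad, forces in N, time in s.
With the tool pointing down it reaches from about 325 to 875 mm from the base axis. Payload 4.4 kg.
Tool frame: the origin (TCP) lies on the centre line of the jaws, within the pads' length; the fingertips stand ahead of it and the grasp point (between the pads) lies 6 mm ahead of it (ctrl.tcp_to_tips is the z of the fingertips in the tool frame, in mm); z points along the fingers, y is the line along which they close (so a half turn about z gives the same grasp; the last joint's range is limited). The gripper opens to 85 mm and grips with 20 to 120 N. Pads are 22 mm wide; open, the fingers measure 114 mm over their backs; the gripper's body (76 mm by 85 mm) begins 54 mm behind the grasp point. The pads swing forward as they close: fully open they stand 13 mm farther back than shut.
Start: joints at [1.01, 0.207, 1.542, -0, 1.393, -0.15], TCP at [229.105, 527.389, 256.282] pointing down, gripper open.
Joint ranges: [-2.73, 2.73], [-0.86, 2.22], [0.23, 2.46], [-1.11, 4.25], [0.08, 2.63], [-2.82, 2.82]. Speed limits (rad/s): [2.79, 2.79, 3.14, 3.14, 3.14, 3.14].

### API

Orientations are given as a 3x3 rotation matrix whose columns are the frame's x, y, z axes.
In Python, from plant import ctrl, sensors, optics gives the robot as it stands. Calls block until the motion is done:
- ctrl.move_ptp(position, orientation): joint-space move of the TCP to a pose.
- ctrl.move_l(position, rot=None, vel=150, threshold=None): straight line of the TCP; rot=None keeps the orientation; vel is the mean speed in mm/s. With threshold (N) it stops when the force on the tool has changed by that much, and returns True; else False.
- ctrl.set_joints(angles): joint-space move.
- ctrl.gripper_to(opening, force=None): finger opening in mm; force is the grip in N (None keeps the last); returns when the fingers have stopped.
- ctrl.hold(seconds).
- ctrl.solve_ik(position, orientation): joint angles nearest the present ones, or None.
- sensors.read_state(): the state.
- optics.grab_frame(name): name is "side" or "top"; returns (picture, depth): 400x640x3 uint8, red, green, blue; 400x640 float32, mm along the optical axis (not along the pixel's ray), 0 where there is no reading.
- optics.camera_params(name): a dict with "mtx" (3x3 intrinsics, pixels), "R" (3x3) and "t" (3): a world point X has camera coordinates R X + t. Camera axes: x right, y down, z forward; pixel columns grow to the right and rows downward; lengths in mm; the calibration is good to about 2 mm. A picture is of the moment at which its call begins. camera_params takes no time and is no camera call.
A pose or a line that the arm cannot do raises ctrl.MotionError and nothing moves.
- ctrl.finish_job(): hands the job in; it is judged then, once.
The state is a dict: "t": time; "q": joint angles; "qvel": joint speeds; "tau": joint torques, N m; "eef_pos": TCP position; "eef_rot": TCP orientation; "force": force on the tool from outside, world axes, zero at the start; "wrist_torque": the same for the moment, N m; "grip_width": finger opening in mm; "grasp_force": force on a finger pad.
Only numpy, scipy, OpenCV 4.12 (cv2) and the standard library are available. Lean on these libraries where they do the work, as an engineer would, in place of code of your own. Each camera call takes 0.05 s, during which the arm holds its last target. There are 200 camera calls.

## Working session

There is one attempt and no reset: what is moved stays moved. The work goes in short steps, each a Python script; the robot and the scene stay as the last script left them, time stands still between calls to the robot, and variables do not carry over. Pictures are saved under pics/ and viewed, at most 10 in all, crops included, and the job is handed in when it is done.

```bash
ls; mkdir -p pics; python3 - <<'E'
from plant import ctrl,sensors,optics
import cv2,numpy as np
for n in("top","side"):
    p,d=optics.grab_frame(n); cv2.imwrite(f"pics/{n}0.png",p[:,:,::-1]); np.savez(f"{n}0.npz",p=p,d=d,**optics.camera_params(n))
    c=optics.camera_params(n); print(n,c["mtx"].round(1).tolist(),c["R"].round(3).tolist(),c["t"].round(1))
s=sensors.read_state(); print(s["t"],s["eef_rot"].round(3).tolist() if hasattr(s["eef_rot"],'round') else s["eef_rot"],ctrl.tcp_to_tips)
E
```

```text
pics
top [[411.3, 0.0, 317.6], [0.0, 411.3, 192.1], [0.0, 0.0, 1.0]] [[-0.002, -0.999, -0.037], [-0.991, 0.007, -0.133], [0.133, 0.037, -0.99]] [121.6 569.7 818.6]
side [[376.1, 0.0, 331.8], [0.0, 376.1, 194.1], [0.0, 0.0, 1.0]] [[-0.999, -0.042, 0.009], [-0.025, 0.417, -0.909], [0.034, -0.908, -0.418]] [554.2   9.2 946.5]
0.1 [[-0.917, 0.398, -0.001], [0.398, 0.917, -0.002], [0.0, -0.002, -1.0]] 25.0
```

View pics/top0.png

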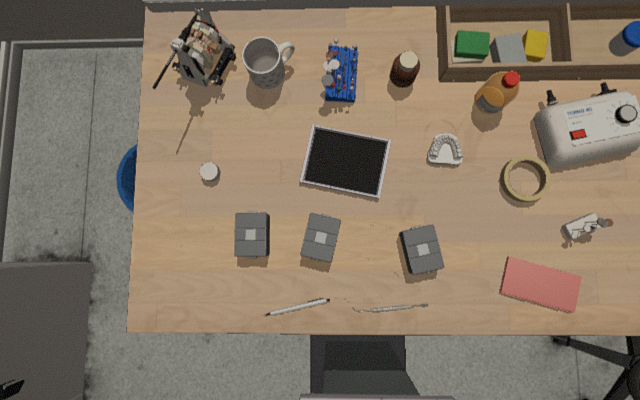

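View pics/side0.png

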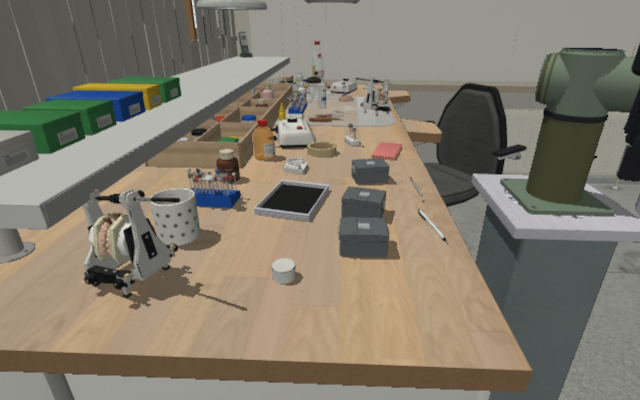

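The top view shows the three cases at px (251,234), (320,238) and (422,249), the tray at (345,161), the pot at (208,172) and the jaw at (445,150). The side view agrees, and the cases stand lid up. Next I measure their poses from depth.

```bash
cat > h.py <<'E'
import numpy as np,cv2
from plant import ctrl,sensors,optics
def world(d,c):
    v,u=np.indices(d.shape); K=c["mtx"]
    P=np.stack([(u-K[0,2])/K[0,0]*d,(v-K[1,2])/K[1,1]*d,d],-1)
    W=(P-c["t"])@c["R"]; W[d<=0]=np.nan; return W
def blob(W,px,lo,hi,r=45):
    m=((W[...,2]>lo)&(W[...,2]<hi)).astype(np.uint8)
    n,L=cv2.connectedComponents(m)
    w=L[px[1]-4:px[1]+5,px[0]-4:px[0]+5]; k=np.bincount(w[w>0]).argmax()
    P=W[L==k]; return P,cv2.minAreaRect(P[:,:2].astype(np.float32))
E
python3 - <<'E'
from h import *
z=np.load("top0.npz"); W=world(z["d"],z)
for n,px,lo,hi in(("c1",(251,234),38,62),("c2",(320,238),38,62),("c3",(422,249),38,62),("tray",(328,128),9,25),("jaw",(438,160),12,60),("pot",(208,172),15,40)):
    try:
        P,r=blob(W,px,lo,hi); print(n,len(P),np.median(P[:,2]).round(1),np.round(r[0],1),np.round(r[1],1),round(r[2],1),np.round(cv2.boxPoints(r)).tolist())
    except Exception as e: print(n,e)
m=W[...,2]>70; n,L,st,ce=cv2.connectedComponentsWithStats(m.astype(np.uint8))
for s,i in zip(st[1:],range(1,n)):
    if s[4]>40: print(s,W[L==i].min(0).round(),W[L==i].max(0).round())
E
```

```text
c1 1444 49.4 [483. 258.] [67.  92.9] 90.0 [[437.0, 225.0], [529.0, 225.0], [529.0, 292.0], [437.0, 292.0]]
c2 1459 49.5 [476.2 113.9] [65.9 96.3] 76.5 [[422.0, 93.0], [515.0, 71.0], [531.0, 135.0], [437.0, 157.0]]
c3 1545 49.7 [451.8 -92.3] [96.1 66.7] 12.4 [[398.0, -70.0], [412.0, -135.0], [506.0, -115.0], [492.0, -49.0]]
tray 783 15.9 [642.1  60.8] [175.9 132.2] 77.7 [[559.0, -11.0], [688.0, -39.0], [725.0, 133.0], [596.0, 161.0]]
jaw 755 18.6 [ 666.7 -154. ] [70.7 66.6] 88.5 [[632.0, -188.0], [699.0, -190.0], [701.0, -120.0], [634.0, -118.0]]
pot 285 24.6 [620.5 356. ] [40.4 38.2] 7.0 [[598.0, 373.0], [603.0, 335.0], [643.0, 340.0], [638.0, 377.0]]
[ 142    0  498   90 7753] [ 749. -549.   70.] [963. 450. 178.]
[456  30  34  26 468] [ 851. -241.   70.] [ 907. -171.   74.]
[242  37  51  41 614] [810. 172.  70.] [892. 275.  95.]
[399  51  19  20 304] [820. -88.  70.] [859. -50.  87.]
[322  58  16  29 245] [787.  77.  70.] [851. 108.  84.]
[485  71  35  33 897] [ 746. -289.   70.] [ 807. -226.  124.]
[618 105  19  18 250] [ 704. -523.   70.] [ 739. -486.   76.]
[  0 379  25  21 340] [236. 539. 242.] [261. 577. 318.]
```

Sizes and heights fit: lids at about 49.5 mm, sides 66 x 93 mm, tray rim at 16 mm. Next I pick up, shake and weigh case 1, comparing wrist torque before and after the shake.

```bash
cat >> h.py <<'E'
CASES={1:(483,258,0.),2:(476,114,-13.3),3:(452,-92,12.3)}
TRAY=(642,61)
GZ,HZ=34,150
def rot(deg):
    a=np.radians(deg); c,s=np.cos(a),np.sin(a)
    return np.array([[-c,-s,0],[-s,c,0],[0,0,-1.]])
def torque():
    ctrl.hold(.3); T=[]
    for _ in range(6):
        ctrl.hold(.05); T.append(sensors.read_state()["wrist_torque"])
    return np.mean(T,0)
def say(m):
    s=sensors.read_state(); print(m,"t %.1f"%s["t"],np.round(s["eef_pos"],1),"w %.1f g %.1f"%(s["grip_width"],s["grasp_force"]),np.round(s["force"],1),flush=True)
def grasp(i):
    x,y,a=CASES[i]
    ctrl.move_ptp([x,y,HZ],rot(a)); say("above")
    ctrl.move_l([x,y,GZ],vel=120); ctrl.gripper_to(55,force=80); say("gripped")
    ctrl.move_l([x,y,HZ],vel=120); say("lifted")
def shake(i):
    x,y,a=CASES[i]; d=100*rot(a)[:,1]; p=np.array([x,y,HZ])
    t0=torque()
    for q in(p-d,p): ctrl.move_l(q,vel=300); ctrl.hold(.2)
    t1=torque(); print("torque change",np.round(t1-t0,4),"norm %.4f"%np.linalg.norm(t1-t0),"before",np.round(t0,4)); say("shaken")
def put(i):
    x,y,a=CASES[i]
    ctrl.move_l([x,y,GZ+.5],vel=100); ctrl.gripper_to(85); ctrl.move_l([x,y,HZ],vel=200); say("put")
E
python3 - <<'E'
from h import *
for i in(1,2,3):
    x,y,a=CASES[i]; print(np.round(ctrl.solve_ik([x,y,HZ],rot(a)),2))
ctrl.gripper_to(85)
grasp(1); shake(1)
E
```

```text
[ 0.33  0.26  1.71 -0.    1.17 -1.24]
[ 0.06  0.14  1.85 -0.    1.15 -1.28]
[-0.39  0.09  1.92 -0.    1.14 -2.17]
above t 1.8 [482.9 258.7 150.4] w 85.2 g 0.0 [-0.4  0.1 -0.8]
gripped t 3.2 [484.2 258.4  35.4] w 65.8 g 90.0 [ 1.6 -0.   6.1]
lifted t 4.3 [482.  257.7 148.8] w 65.0 g 89.0 [ 0.6 -0.1 -4. ]
torque change [0.007  0.0044 0.0093] norm 0.0124 before [ 0.0004 -0.0155 -0.0025]
shaken t 6.9 [483. 258. 150.] w 65.3 g 89.9 [ 0.9 -0.5 -3.9]
```

Case 1 changed by only about 0.008 N m horizontally, so it looks packed. I'll put it down, then handle case 2 and photograph the lids.

```bash
python3 - <<'E'
from h import *
put(1); grasp(2); 
p,d=optics.grab_frame("top"); cv2.imwrite("pics/t1.png",cv2.resize(p[200:270,220:290,::-1],None,fx=6,fy=6,interpolation=2))
r=blob(world(d,optics.camera_params("top")),(251,234),38,62)[1]; print(np.round(r[0],1),np.round(r[1],1),r[2])
shake(2)
E
```

```text
put t 9.2 [482.2 257.7 149. ] w 84.9 g 0.0 [-0.4 -0.2 -0.2]
above t 9.9 [475.1 113.8 148.6] w 84.9 g 0.0 [-0.6 -0.1 -0.1]
gripped t 11.3 [477.3 114.   35.3] w 65.3 g 90.3 [ 0.3 -0.7  6.3]
lifted t 12.4 [475.  113.9 148.9] w 65.2 g 89.3 [-0.8 -0.6 -4.7]
[481.9 275.8] [32.1 94.9] 89.8495101928711
torque change [0.0033 0.014  0.0123] norm 0.0189 before [-0.0165 -0.0046 -0.0196]
shaken t 15.0 [476. 114. 150.] w 65.5 g 89.9 [-0.4 -0.3 -3.8]
```

View pics/t1.png

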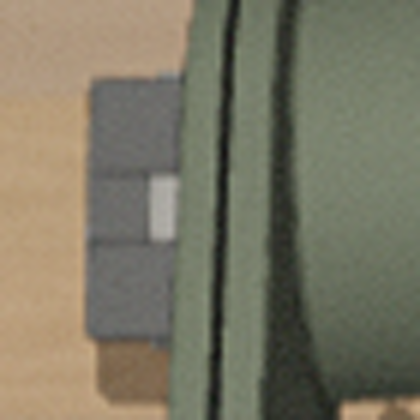

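The arm hides half of case 1's lid, which is upright and in place. I'll check the torque noise on case 2 with a longer average, then go on to case 3 and photograph lids 1 and 2 from there.

```bash
python3 - <<'E'
from h import *
T=[]
for _ in range(16): ctrl.hold(.05); T.append(sensors.read_state()["wrist_torque"])
print(np.mean(T,0).round(4),np.std(T,0).round(4))
put(2); grasp(3); shake(3)
T=[]
for _ in range(16): ctrl.hold(.05); T.append(sensors.read_state()["wrist_torque"])
print(np.mean(T,0).round(4),np.std(T,0).round(4))
p,d=optics.grab_frame("top"); cv2.imwrite("pics/t2.png",cv2.resize(p[190:290,220:350,::-1],None,fx=6,fy=6,interpolation=2))
E
```

```text
[0.0073 0.0027 0.0086] [0.0284 0.0255 0.0251]
put t 18.2 [475.2 113.9 149.1] w 84.9 g 0.0 [-0.5  0.6 -0.4]
above t 19.1 [451.2 -91.4 148.7] w 84.5 g 0.0 [-0.2  0.2 -0.6]
gripped t 20.5 [453.2 -92.6  35.2] w 64.8 g 89.9 [-0.8 -0.1  6.7]
lifted t 21.6 [451.  -91.6 148.9] w 65.0 g 89.1 [-0.2  0.2 -4.5]
torque change [-0.0457 -0.0045 -0.0249] norm 0.0522 before [-0.003  -0.0058  0.0122]
shaken t 24.2 [452. -92. 150.] w 65.3 g 93.7 [-0.4  0.  -3.7]
[-0.0381 -0.0035  0.0024] [0.03   0.0276 0.0148]
```

View pics/t2.png

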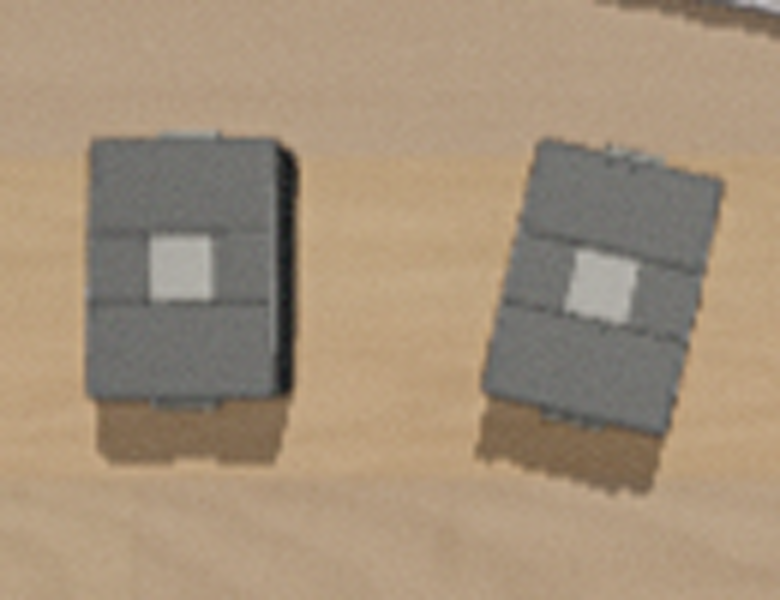

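The windows of cases 1 and 2 are evenly bright (crop px (181,267) and (602,287)), so both balls are centred. Case 3 reads a steady −0.038 N m (about 5 sigma), so it is the rattler. I'll carry it to the tray, keeping the low route clear.

```bash
python3 - <<'E'
from h import *
ctrl.move_l([*TRAY,160],vel=120); ctrl.hold(.5); say("tray")
T=[]
for _ in range(30): ctrl.hold(.05); T.append(sensors.read_state()["wrist_torque"])
print(np.mean(T,0).round(4))
p,d=optics.grab_frame("top"); q,_=optics.grab_frame("side")
cv2.imwrite("pics/t3.png",np.vstack([cv2.resize(x[:,:,::-1],(480,300)) for x in(p,q)]))
W=world(d,optics.camera_params("top"))
for px in((251,234),(320,238)):
    try: r=blob(W,px,38,62)[1]; print(np.round(r[0],1),np.round(r[1],1),round(r[2],1))
    except Exception as e: print(e)
E
```

```text
tray t 27.7 [642.  61. 160.] w 65.0 g 93.7 [ 0.   0.8 -4.4]
[-0.0282  0.0018 -0.0019]
[481.9 258.4] [95.2 66.7] 1.0
attempt to get argmax of an empty sequence
```

View pics/t3.png

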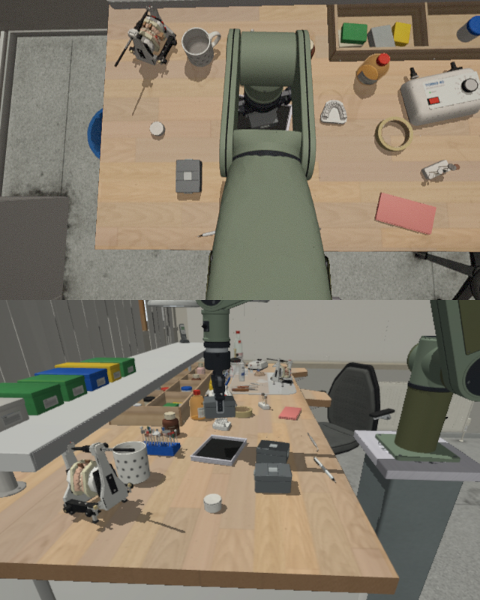

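The picture shows case 3 held level over the tray (side view px (220,405), tray at (220,450)). Cases 1 and 2 are standing, and the jaw and pot haven't moved. Torque is still −0.028 N m, so I'm handing in.

```bash
python3 -c "
from plant import ctrl
print(ctrl.finish_job())"
```

```text
the job is handed in; nothing more can be done
None
```

I shook all three cases in order; the right case (case 3) is the one that rattles, and I handed in with it held level about 15 cm above the bench over the middle of the tray, the other two back in their places and the jaw and pot not touched.

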